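# Line up a hopper flange with a drift pin and drop in its bolts

### The job

The throat flange lying on the hopper's slide gate has slewed round on its one fitted bolt, so the other holes no longer line up. First push the drift pin down through the corner hole diagonally opposite the fitted bolt until its head is down on the flange, which draws the holes into line; then put the two loose bolts from the rack fully home in the two remaining holes. Leave the drift standing in its hole and the fitted bolt in place, keep the flange lying on the gate, and do not disturb the mug, bowl and dish of nuts.

Things in the scene. Friction and masses are not known exactly. Their poses are not given: they have to be found in the camera images.
- gate: grey slide gate of a hopper, fixed to the bench: square top flange 190 x 190 x 14 mm, top face 90 mm above the bench, four 18.5 mm bolt holes on a 130 mm square, 80 mm throat, on a short neck and a foot plate 200 x 170 mm; a pull bar sticks out 156 mm from the centre along -x, 52 to 72 mm above the bench. Origin at the centre of its foot on the bench, z up.
- flange: loose cast-aluminium throat flange lying on the gate: 190 x 190 x 12 mm plate, about 0.75 kg, same four holes, round neck in the middle 96 mm across and 30 mm high above the plate. Origin on the axis of its fitted-bolt hole, at its underside; its middle is at (-65, -65) mm. At the start turned 1.5 to 2.5 degrees about the fitted bolt (drift holes miss by 4 to 8 mm); slides under a few newtons.
- fitted_bolt_mid (a point): the bolt already fitted, loosely, through flange and gate: same kind and size as the loose bolts, its head resting on the flange. Point on the axis half-way up (38 mm above its lower end, 10 mm below the gate flange's top face). Stays where it is.
- drift_mid (a point): drift pin, steel, 120 mm long, 0.26 kg, standing in the rack at the start, shoulder on the rack top: round head 26 mm across, 44 mm high; below it a body 17.5 mm across for 26 mm, then a nose tapering over 50 mm to a flat tip 8 mm across. Point on its axis half-way up (60 mm above the tip, 16 mm below the shoulder, 60 mm below the head top); z along the axis towards the head.
- bolt_a_mid (a point): Loose M16 x 60 socket-head cap screw, steel, 0.15 kg, 76 mm long, standing in the rack at the start: round head 24 mm across, 16 mm high; shank 16 mm across, 60 mm long, end chamfered to 11 mm over 4 mm. Point on its axis half-way up (38 mm above the lower end, 22 mm below the head's underside); z along the axis towards the head. The two loose bolts are alike; either fits either hole.
- bolt_b_mid (a point): Loose M16 x 60 socket-head cap screw, steel, 0.15 kg, 76 mm long, standing in the rack at the start: round head 24 mm across, 16 mm high; shank 16 mm across, 60 mm long, end chamfered to 11 mm over 4 mm. Point on its axis half-way up (38 mm above the lower end, 22 mm below the head's underside); z along the axis towards the head. The two loose bolts are alike; either fits either hole.
- rack: fixed grey folded-steel stand 210 x 74 mm (feet 258 mm long), flat top 92 mm above the bench, with three 20 mm holes in a row 66 mm apart along its x axis, in which the drift pin and the two loose bolts stand in any order. Origin at the centre of its foot, z up.
- gate_hole_drift (a point): 18.5 mm bolt hole in the fixed gate's top flange (14 mm thick, free space below); point on the hole's axis at the gate flange's top face, 90 mm above the bench, under the loose flange; z up. This is the corner diagonally opposite the fitted bolt, for the drift pin. Seated, the drift's shoulder is 12 mm above this point.
- gate_hole_a (a point): 18.5 mm bolt hole in the fixed gate's top flange (14 mm thick, free space below); point on the hole's axis at the gate flange's top face, 90 mm above the bench, under the loose flange; z up. One of the two holes for the loose bolts. Seated, a bolt head's underside is 12 mm above this point.
- gate_hole_b (a point): 18.5 mm bolt hole in the fixed gate's top flange (14 mm thick, free space below); point on the hole's axis at the gate flange's top face, 90 mm above the bench, under the loose flange; z up. The other of the two holes for the loose bolts. Seated, a bolt head's underside is 12 mm above this point.
- flange_hole_drift (a point): 18.5 mm hole in the loose throat flange, at the corner diagonally opposite the fitted bolt (184 mm from it), over gate_hole_drift; the point is on the hole's axis at the loose flange's top face (12 mm above the gate hole's point), z up. 
- flange_hole_a (a point): 18.5 mm hole in the loose throat flange, at one neighbouring corner (130 mm from the fitted bolt), over gate_hole_a; the point is on the hole's axis at the loose flange's top face (12 mm above the gate hole's point), z up. 
- flange_hole_b (a point): 18.5 mm hole in the loose throat flange, at the other neighbouring corner (130 mm from the fitted bolt), over gate_hole_b; the point is on the hole's axis at the loose flange's top face (12 mm above the gate hole's point), z up. 
- mug: black mug, 84 mm across, 95 mm high, left of the work. Origin at the centre of its foot. To be left alone.
- bowl: white tasting bowl, 96 mm across, 58 mm high, left of the work. Origin at the centre of its foot. To be left alone.
- nut_dish: shallow steel dish of nuts, 110 mm across, 31 mm high with its nuts, right of the work. Origin at the centre of its foot. To be left alone.
- gate_hole_fitted (a point): 18.5 mm bolt hole in the fixed gate's top flange (14 mm thick, free space below); point on the hole's axis at the gate flange's top face, 90 mm above the bench, under the loose flange; z up. This is the corner with the fitted bolt.

How it is judged (in metres and radians):
On the way, in this order (a step that is already met when the one before it is completed fails the run):
1. with neither loose bolt at the flange yet, the drift is down through flange and gate at the corner opposite the fitted bolt, and the two holes there are in line (horizontal distance between each of drift_mid, flange_hole_drift and gate_hole_drift below 0.003 m and z of drift_mid in the frame of gate_hole_drift between -0.008 and 0 m and angle between the z axis of drift_mid and the z axis of gate_hole_drift, either way round below 0.08 rad and angle between flange's own z axis and vertical below 0.03 rad and z of flange_hole_drift in the frame of gate_hole_drift below 0.015 m and horizontal distance between each of bolt_a_mid, bolt_b_mid and gate_hole_a above 0.03 m and horizontal distance between each of bolt_a_mid, bolt_b_mid and gate_hole_b above 0.03 m), for 0.2 s.
2. a loose bolt is home in one of the two remaining holes (((horizontal distance between bolt_a_mid and gate_hole_a below 0.003 m and z of bolt_a_mid in the frame of gate_hole_a between -0.014 and -0.006 m and angle between the z axis of bolt_a_mid and the z axis of gate_hole_a, either way round below 0.08 rad) or (horizontal distance between bolt_a_mid and gate_hole_b below 0.003 m and z of bolt_a_mid in the frame of gate_hole_b between -0.014 and -0.006 m and angle between the z axis of bolt_a_mid and the z axis of gate_hole_b, either way round below 0.08 rad) or (horizontal distance between bolt_b_mid and gate_hole_a below 0.003 m and z of bolt_b_mid in the frame of gate_hole_a between -0.014 and -0.006 m and angle between the z axis of bolt_b_mid and the z axis of gate_hole_a, either way round below 0.08 rad) or (horizontal distance between bolt_b_mid and gate_hole_b below 0.003 m and z of bolt_b_mid in the frame of gate_hole_b between -0.014 and -0.006 m and angle between the z axis of bolt_b_mid and the z axis of gate_hole_b, either way round below 0.08 rad))), for 0.2 s.
At the end, for the whole second after the job is handed in: Drift upright in the corner hole opposite the fitted bolt, head within 4 mm of the flange; flange flat on the gate, holes within 3 mm of the gate's; one loose bolt in each of the two remaining holes, upright, heads within 4 mm of the flange; fitted bolt still home; all released and at rest (horizontal distance between each of drift_mid, flange_hole_drift and gate_hole_drift below 0.003 m and z of drift_mid in the frame of gate_hole_drift between -0.008 and 0 m and angle between the z axis of drift_mid and the z axis of gate_hole_drift, either way round below 0.08 rad and angle between flange's own z axis and vertical below 0.03 rad and z of flange_hole_drift in the frame of gate_hole_drift below 0.015 m and (((horizontal distance between bolt_a_mid and gate_hole_a below 0.003 m and z of bolt_a_mid in the frame of gate_hole_a between -0.014 and -0.006 m and angle between the z axis of bolt_a_mid and the z axis of gate_hole_a, either way round below 0.08 rad) and (horizontal distance between bolt_b_mid and gate_hole_b below 0.003 m and z of bolt_b_mid in the frame of gate_hole_b between -0.014 and -0.006 m and angle between the z axis of bolt_b_mid and the z axis of gate_hole_b, either way round below 0.08 rad)) or ((horizontal distance between bolt_a_mid and gate_hole_b below 0.003 m and z of bolt_a_mid in the frame of gate_hole_b between -0.014 and -0.006 m and angle between the z axis of bolt_a_mid and the z axis of gate_hole_b, either way round below 0.08 rad) and (horizontal distance between bolt_b_mid and gate_hole_a below 0.003 m and z of bolt_b_mid in the frame of gate_hole_a between -0.014 and -0.006 m and angle between the z axis of bolt_b_mid and the z axis of gate_hole_a, either way round below 0.08 rad))) and horizontal distance between fitted_bolt_mid and gate_hole_fitted below 0.003 m and z of fitted_bolt_mid in the frame of gate_hole_fitted between -0.014 and -0.006 m and angle between the z axis of fitted_bolt_mid and the z axis of gate_hole_fitted, either way round below 0.08 rad and linear speed of each of drift, bolt_a, bolt_b, flange below 0.02 m/s); the robot touches nothing.
It fails at once if the flange is lifted or tipped off the gate (angle between flange's own z axis and vertical above 0.1 rad or z of flange_hole_drift in the frame of gate_hole_drift above 0.03 m).
It fails at once if the fitted bolt is pulled out (z of fitted_bolt_mid in the frame of gate_hole_fitted above 0.01 m).
It fails at once if the mug, bowl or nut dish is moved more than 30 mm (distance of any of mug, bowl, nut_dish from where it was at the start of the episode above 0.03 m).
It also fails if it takes over 72 s, if anything falls off the work surface, if the arm or the gripper's body presses on something with over 40 N, if the wrist force passes 120 N, or if a joint passes its speed limit or range.

### The arm

A 6-joint arm with a two-finger parallel gripper is mounted at the origin on the work surface. World frame = base frame: x ahead of the robot, y to its left, z up, the work surface at z = 0. Lengths are in m, angles in degrees, forces in N, time in s.
With the tool pointing down it reaches from about 0.325 to 0.775 m from the base axis. Payload 5.5 kg.
Tool frame: the origin (TCP) lies at the centre of the arm's flange, where the gripper is bolted on; the fingertips stand 182 mm ahead of it and the grasp point (between the pads) lies 163 mm ahead of it; z points along the fingers, y is the direction in which the jaws open and shut (so a half turn about z gives the same grasp; the last joint's range is limited). The gripper opens to 88 mm and grips with 3 to 60 N. Pads are 20 mm wide; open, the fingers measure 115 mm over their backs; the gripper's body (75 mm by 178 mm) begins 61 mm behind the grasp point.
Start: joints at [73.642, 5.22, 70.514, -0, 104.267, -3.249], TCP at [0.136, 0.584, 0.405] pointing down, gripper open.
Joint ranges: [-164.24, 164.24], [-49.07, 125.15], [9.68, 141.18], [-86.29, 266.29], [3.28, 154.24], [-151.56, 151.56]. Speed limits (degrees/s): [147.25, 147.25, 172.46, 180, 180, 180].

### API

Orientations are given as [roll, pitch, yaw] about the fixed x, y, z axes, in that order (R = Rz(yaw) Ry(pitch) Rx(roll)).
In Python, from station import r gives the robot as it stands. The module is installed in compiled form; this text tells all that it offers. Calls block until the motion is done:
- r.reach(position, orientation): joint-space move of the TCP to a pose.
- r.servo_line(position, rotation=None, speed=0.15): straight line of the TCP; rotation=None keeps the orientation; speed is the mean speed in m/s.
- r.move_joints(angles): joint-space move.
- r.let_go() and r.grab(squeeze=None): open the fingers fully, or close them until they stop; squeeze is the grip in N (None keeps the last).
- r.wait(seconds).
- r.inverse_kinematics(position, orientation): joint angles nearest the present ones, or None.
- r.sense(): the state.
- r.snapshot(name): name is "scene" or "top" or "wrist"; returns a dict with "frame" (420x560x3 uint8, red, green, blue), "fx", "fy", "cx", "cy" (pixels), "R" (3x3) and "t" (3): a world point X has camera coordinates R X + t. Camera axes: x right, y down, z forward; pixel columns grow to the right and rows downward; lengths in m; the calibration is good to about 2 mm. The wrist camera is an equidistant fisheye: a pixel r from the principal point sees the ray r / f radians off the axis. A picture is of the moment at which its call begins. There is no depth.
A pose or a line that the arm cannot do raises r.IKError and nothing moves.
- r.hand_in(): hands the job in, once; it reports no verdict.
The state is a dict: "clock": time; "joints": joint angles; "joint_vel": joint speeds; "joint_torque": joint torques, N m; "tcp_pos": TCP position; "orientation": TCP orientation; "contact_force": force on the tool from outside, world axes, zero at the start; "torque": the same for the moment, N m; "opening": finger opening in m.
Only numpy, scipy, OpenCV 4.12 (cv2) and the standard library are available. Lean on these libraries where they do the work, as an engineer would, in place of code of your own. Each camera call takes 0.05 s, during which the arm holds its last target.

## Working session

There is one attempt and no reset: what is moved stays moved. The work goes in short steps, each a Python script; the robot and the scene stay as the last script left them, time stands still between calls to the robot, and variables do not carry over. Pictures are saved under pics/ and viewed, and the job is handed in when it is done.

```bash
mkdir -p pics
cat > h.py <<'E'
import numpy as np, cv2
from station import r
def snap(n,f):
    s=r.snapshot(n); cv2.imwrite('pics/'+f,s['frame'][:,:,::-1]); 
    np.savez('pics/'+f[:-4]+'.npz',**{k:np.array(v) for k,v in s.items()})
    return s
def load(f): return dict(np.load('pics/'+f+'.npz'))
def ray(s,u,v,fish=False):
    x=(u-s['cx'])/s['fx']; y=(v-s['cy'])/s['fy']
    if fish:
        th=np.hypot(x,y); k=np.sin(th)/th if th>1e-9 else 1
        d=np.array([x*k,y*k,np.cos(th)])
    else: d=np.array([x,y,1.])
    R=np.array(s['R']); t=np.array(s['t'])
    return -R.T@t, R.T@(d/np.linalg.norm(d))
def onz(s,u,v,z,fish=False):
    c,d=ray(s,u,v,fish); return c+d*(z-c[2])/d[2]
def proj(s,X,fish=False):
    p=np.array(s['R'])@np.array(X)+np.array(s['t'])
    if fish:
        rr=np.hypot(p[0],p[1]); th=np.arctan2(rr,p[2]); return s['cx']+s['fx']*th*p[0]/rr, s['cy']+s['fy']*th*p[1]/rr
    return s['cx']+s['fx']*p[0]/p[2], s['cy']+s['fy']*p[1]/p[2]
E
python3 - <<'E'
from h import *
for n in ['scene','top','wrist']:
    s=snap(n,n+'0.png'); print(n,s['fx'],s['cx'],s['cy'],(-np.array(s['R']).T@np.array(s['t'])).round(3),np.array(s['R']).round(3).tolist())
print(r.sense())
E
```

```text
scene 409.38768683346063 274.51640303632416 207.03347944904775 [1.222 0.262 0.695] [[-0.399, 0.917, 0.015], [0.563, 0.258, -0.785], [-0.724, -0.305, -0.619]]
top 450.7641545712782 278.61973752400394 208.0422618585771 [ 0.431 -0.022  1.33 ] [[-0.013, -1.0, 0.004], [-0.997, 0.013, -0.078], [0.078, -0.005, -0.997]]
wrist 325.19226210127806 283.21208059023513 215.91003026194207 [0.057 0.605 0.384] [[0.228, 0.974, -0.002], [0.93, -0.217, 0.297], [0.289, -0.07, -0.955]]
{'clock': 0.15, 'joints': array([ 7.36434542e+01,  5.25426538e+00,  7.05650930e+01,  3.89766957e-04,
        1.04265777e+02, -3.24827810e+00]), 'joint_vel': array([-0.08994704, -0.20289399, -0.23545467, -0.01696175, -0.02058429,
        0.05597083]), 'joint_torque': array([ 9.06301575e-04, -4.47044992e+01, -4.06908059e+01,  6.98673259e-02,
        2.75292958e-02, -1.04625592e-04]), 'tcp_pos': array([0.13608772, 0.58442111, 0.40376452]), 'orientation': array([-1.79915023e+02, -5.20127903e-03,  1.66891824e+02]), 'contact_force': array([ 0.10931811, -0.0853496 ,  0.13148075]), 'torque': array([-0.05187368, -0.01369266, -0.03352404]), 'opening': 0.08785322382712508}
```

View pics/scene0.png

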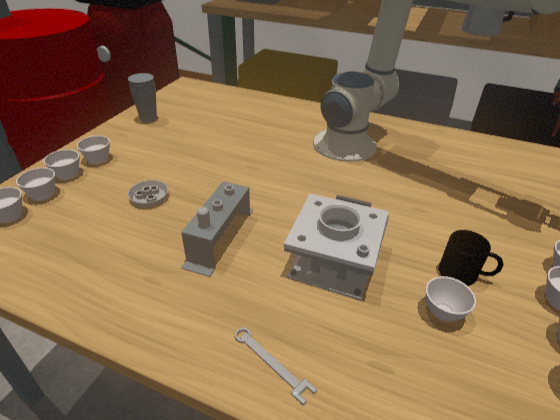

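View pics/top0.png

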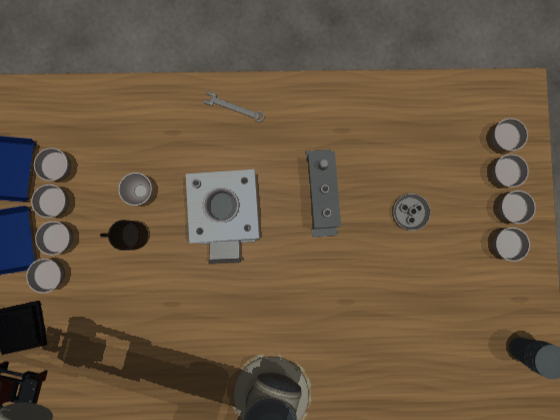

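View pics/wrist0.png

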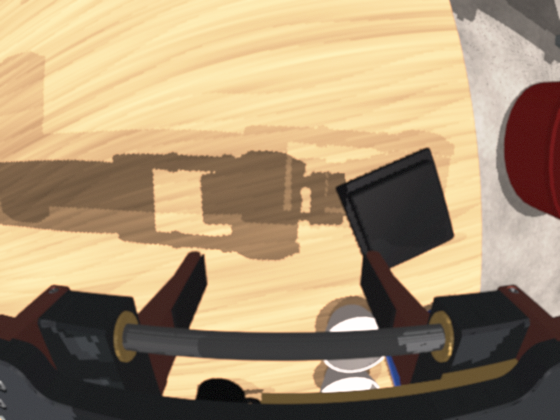

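Scene view: the rack has the drift (head near 203,216) and two bolts, the flange is on the gate with its fitted bolt near (363,249), and the mug and bowl are at right. Top view: drift (323,162), bolts (325,189) and (326,213), fitted bolt (197,183), flange centre about (222,206), and the drift hole diagonally opposite near (248,229). The wrist view doesn't show the work. I'll zoom in on the top view and then look with the wrist camera.

Run:
```python
from h import *
s=load('top0'); im=s['frame'][130:280,170:360,::-1]
cv2.imwrite('pics/top0z.png',cv2.resize(im,None,fx=4,fy=4,interpolation=cv2.INTER_CUBIC))
for n,u,v,z in [('drift head top',323,162,.136),('b1',325,189,.108),('b2',326,213,.108),('fitted',197,183,.118),('h drift',248,229,.102),('hA',244,181,.102),('hB',200,231,.102),('mug',128,235,.095),('bowl',136,189,.058),('dish',411,212,.03)]:
    print(n,onz(s,u,v,z).round(3))
```

```text
drift head top [ 0.646 -0.148  0.136]
b1 [ 0.576 -0.155  0.108]
b2 [ 0.511 -0.157  0.108]
fitted [0.596 0.192 0.118]
h drift [0.47  0.056 0.102]
hA [0.602 0.066 0.102]
hB [0.467 0.187 0.102]
mug [0.459 0.384 0.095]
bowl [0.589 0.375 0.058]
dish [ 0.516 -0.411  0.03 ]
```

View pics/top0z.png

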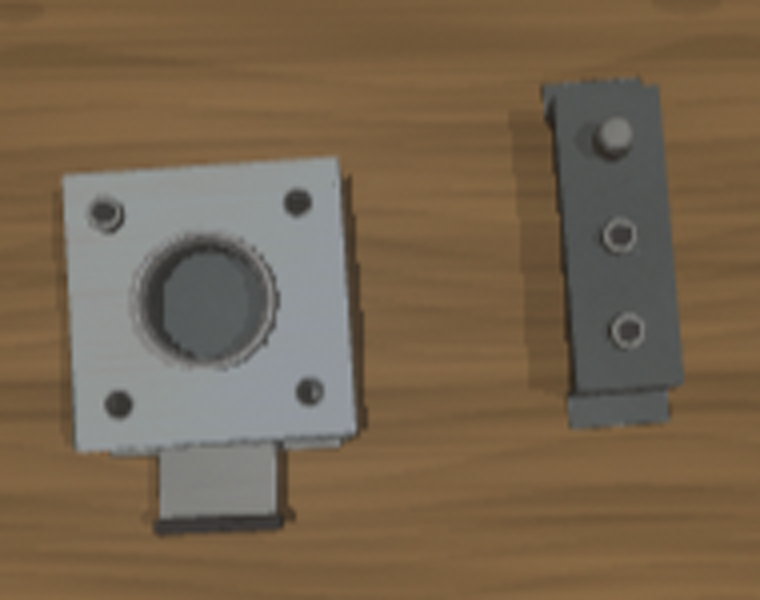

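The top view shows the flange turned slightly relative to the pull bar. The fitted bolt is at upper left, and the drift hole at lower right shows part of the gate. Next: look at the flange with the wrist camera at yaw 180 and again at yaw 0, so that calibration bias cancels.

Run:
```python
from h import *
print(r.sense()['clock'])
r.reach([0.60,0.125,0.42],[180,0,180]); r.wait(0.3)
snap('wrist','w1.png'); s=r.sense(); print(s['clock'],s['tcp_pos'],s['orientation'],s['joints'].round(1))
```

```text
0.15
2.825 [0.59992746 0.12531354 0.42001391] [ 1.79999280e+02  7.89684557e-04 -1.79971115e+02] [  8.6   7.5  66.6   0.  106.  -81.4]
```

View pics/w1.png

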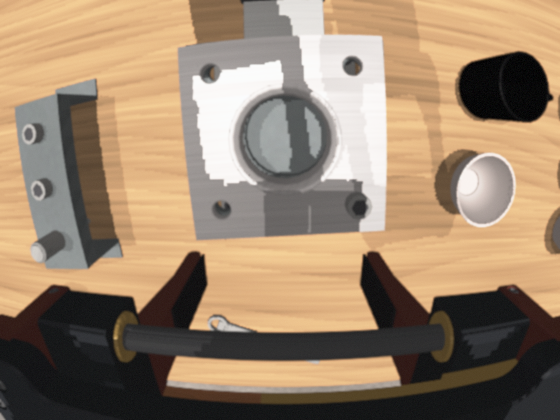

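The wrist view (yaw 180) shows all four corners: drift hole (210,73), hole (352,65), hole (221,208), fitted bolt (358,206). The drift head (45,247) and bolts (39,189) and (29,133) are at left. Now the opposite yaw, lower and closer.

Run:
```python
from h import *
r.reach([0.45,0.125,0.40],[180,0,0]); r.wait(0.3)
snap('wrist','w2.png'); s=r.sense(); print(s['clock'],s['tcp_pos'],s['orientation'],s['joints'].round(1))
a=[cv2.imread(f'pics/w{i}.png') for i in (1,2)]
cv2.imwrite('pics/w1z.png',cv2.resize(a[0][20:270,170:400],None,fx=2.6,fy=2.4,interpolation=cv2.INTER_CUBIC))
```

```text
5.8667 [0.45002922 0.12499593 0.40000301] [-1.79999710e+02  9.11268094e-04  1.33567940e-03] [ 11.3 -15.4  90.4   0.  105.  101.3]
```

View pics/w2.png

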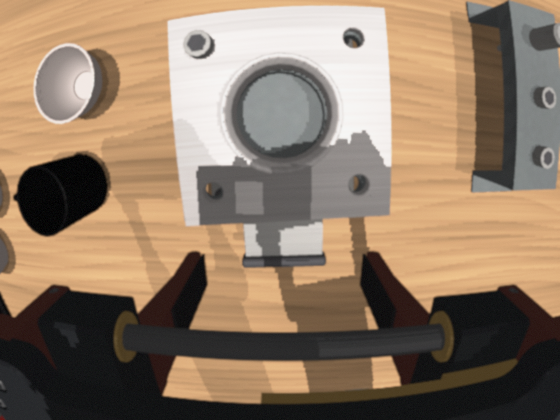

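View pics/w1z.png

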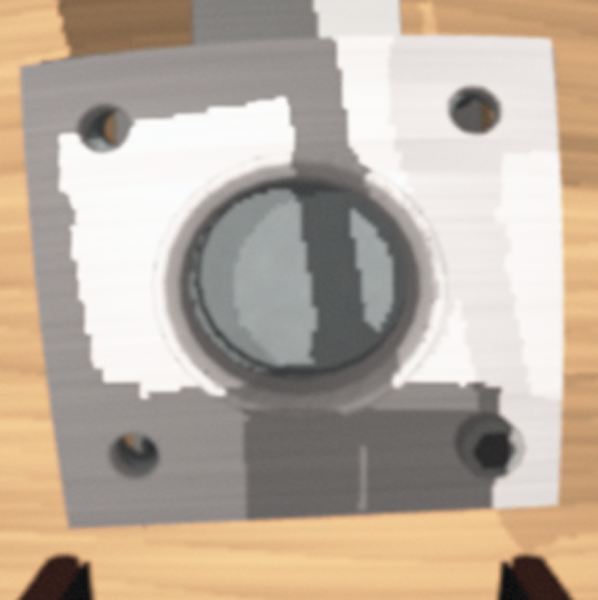

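View 2 (yaw 0) shows the fitted bolt (198,43), holes (353,38), (359,184) and (213,189, shaded), the pull bar end (285,260), and the drift head (545,37). Next I'll segment the holes, project the rims onto z=0.102, fit circles and check the diameters.

```bash
cat > meas.py <<'E'
from h import *
def hole(f,u,v,z,rad=14,thr=None,name='',minrel=0.78,fish=True):
    s=load(f); g=cv2.cvtColor(s['frame'],cv2.COLOR_RGB2GRAY)
    K=6; u0,v0=int(u-rad-4),int(v-rad-4); n=2*rad+8
    u0=max(u0,0);v0=max(v0,0)
    c=cv2.resize(g[v0:v0+n,u0:u0+n],None,fx=K,fy=K,interpolation=cv2.INTER_CUBIC)
    t=thr if thr else None
    m=(c<t).astype(np.uint8)
    cs,_=cv2.findContours(m,cv2.RETR_EXTERNAL,cv2.CHAIN_APPROX_NONE)
    q=np.array([(u-u0+.5)*K,(v-v0+.5)*K])
    cs=[k for k in cs if cv2.contourArea(k)>100]
    k=max(cs,key=lambda k:cv2.contourArea(k)-50*abs(cv2.pointPolygonTest(k,tuple(map(float,q)),True))*(cv2.pointPolygonTest(k,tuple(map(float,q)),True)<0))
    k=cv2.convexHull(k)[:,0,:].astype(float)
    px=(k+0.5)/K-0.5+[u0,v0]
    P=np.array([onz(s,a,b,z,fish)[:2] for a,b in px])
    (cx,cy),rr=cv2.minEnclosingCircle((P*1e4).astype(np.float32))
    (ex,ey),ax,_=cv2.fitEllipse((P*1e4).astype(np.float32))
    vis=cv2.cvtColor(c,cv2.COLOR_GRAY2BGR); cv2.polylines(vis,[k.astype(int)],True,(0,0,255),1)
    print(name,f,'enc',round(cx/1e4,4),round(cy/1e4,4),'d',round(2*rr/10,1),'ell',round(ex/1e4,4),round(ey/1e4,4),(np.array(ax)/10).round(1))
    return vis,np.array([ex,ey])/1e4
E
python3 - <<'E'
from meas import *
L=[('w1',210,73),('w1',352,66),('w1',222,208),('w2',353,38),('w2',359,184),('w2',213,189)]
for f,u,v in L:
    g=cv2.cvtColor(load(f)['frame'],cv2.COLOR_RGB2GRAY)
    print(f,u,v); print(g[v,u-16:u+17:1].tolist()); print(g[v-14:v+15,u].tolist())
E
```

```text
w1 210 73
[160, 161, 160, 158, 151, 133, 111, 93, 85, 80, 72, 64, 61, 58, 52, 65, 88, 106, 111, 110, 114, 123, 129, 130, 130, 151, 205, 243, 250, 252, 252, 252, 252]
[153, 155, 156, 147, 127, 105, 86, 73, 60, 57, 64, 70, 80, 85, 88, 87, 84, 81, 82, 95, 122, 144, 157, 164, 201, 239, 249, 249, 249]
w1 352 66
[237, 237, 237, 238, 235, 225, 181, 131, 98, 85, 88, 87, 90, 90, 90, 91, 92, 90, 86, 81, 79, 84, 94, 98, 95, 116, 164, 211, 230, 234, 233, 233, 232]
[230, 230, 226, 198, 149, 106, 80, 65, 58, 69, 84, 91, 92, 90, 92, 90, 91, 91, 88, 89, 89, 90, 104, 150, 206, 226, 228, 228, 229]
w1 222 208
[147, 147, 147, 144, 142, 130, 111, 94, 84, 74, 66, 59, 57, 56, 56, 62, 72, 80, 75, 64, 55, 52, 52, 62, 92, 124, 142, 145, 145, 145, 145, 144, 144]
[146, 148, 148, 148, 147, 139, 132, 122, 120, 119, 118, 117, 109, 92, 72, 59, 57, 65, 73, 77, 84, 87, 93, 97, 107, 124, 136, 142, 143]
w2 353 38
[243, 242, 242, 241, 234, 201, 133, 71, 48, 46, 51, 55, 63, 68, 62, 55, 52, 50, 54, 64, 78, 96, 102, 97, 88, 95, 132, 188, 227, 239, 240, 240, 240]
[235, 235, 228, 194, 145, 104, 84, 95, 116, 126, 118, 88, 63, 49, 52, 59, 75, 94, 103, 103, 103, 104, 107, 138, 193, 231, 238, 239, 240]
w2 359 184
[141, 140, 141, 141, 134, 124, 116, 114, 114, 111, 105, 97, 95, 94, 85, 67, 51, 50, 54, 56, 58, 64, 71, 79, 82, 94, 112, 131, 139, 141, 140, 140, 140]
[141, 142, 139, 130, 109, 90, 81, 76, 71, 64, 60, 59, 56, 54, 51, 52, 49, 48, 50, 53, 61, 74, 84, 87, 99, 117, 130, 135, 137]
w2 213 189
[143, 104, 93, 89, 93, 88, 82, 83, 96, 123, 130, 101, 76, 72, 76, 78, 78, 80, 77, 72, 62, 52, 46, 48, 55, 72, 84, 90, 93, 92, 93, 90, 91]
[93, 92, 91, 90, 90, 91, 90, 84, 80, 79, 77, 80, 78, 78, 78, 79, 77, 78, 74, 72, 65, 53, 52, 60, 74, 82, 86, 86, 91]
```

Run:
```python
from meas import *
L=[('w1',208,73,138,'drift'),('w1',352,66,160,'B'),('w1',222,208,133,'A'),('w2',353,38,160,'A'),('w2',359,184,128,'drift'),('w2',213,189,84,'B')]
V=[]
for f,u,v,t,n in L:
    vis,_=hole(f,u,v,0.102,thr=t,name=n); V.append(cv2.resize(vis,(250,250)))
cv2.imwrite('pics/holes1.png',np.vstack([np.hstack(V[:3]),np.hstack(V[3:])]))
```

```text
drift w1 enc 0.4741 0.0592 d 19.7 ell 0.4741 0.0593 [18.  19.2]
B w1 enc 0.4681 0.1899 d 19.0 ell 0.4681 0.1898 [18.4 18.8]
A w1 enc 0.6053 0.0669 d 21.0 ell 0.6052 0.0667 [20.3 20.7]
A w2 enc 0.6053 0.0668 d 18.9 ell 0.6053 0.0668 [18.4 18.6]
drift w2 enc 0.4751 0.0594 d 21.0 ell 0.4751 0.0594 [20.4 20.9]
B w2 enc 0.4683 0.1894 d 19.4 ell 0.4686 0.1894 [17.9 19.3]
```

View pics/holes1.png

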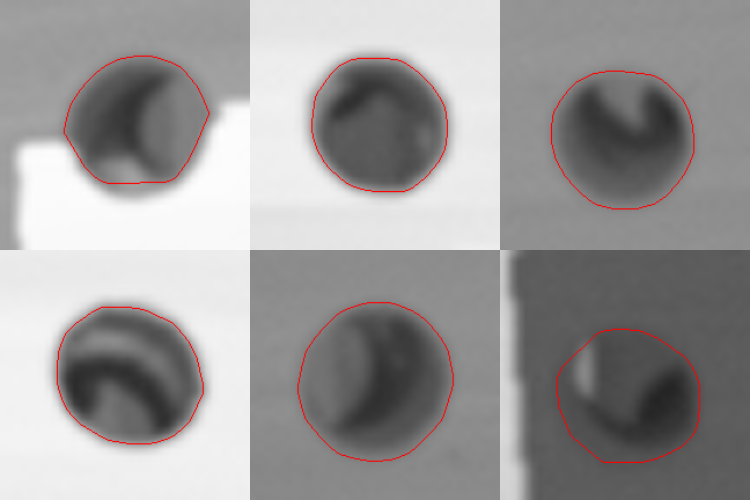

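Both views agree within 1 mm. Fitted diameters are 18 to 21 mm (nominal 18.5), and hole spacings are 130.6 and 130.9 mm (nominal 130). A light crescent on the +y side of the drift hole is gate face, so the gate hole lies towards -y. I'll measure the gate offset from that crescent edge (z=0.090), and check it against the pull-bar direction and the fitted bolt head.

Run:
```python
from meas import *
from scipy.optimize import least_squares
def arc(f,rows,c0,c1,sgn):
    s=load(f); g=cv2.cvtColor(s['frame'],cv2.COLOR_RGB2GRAY).astype(float); g=cv2.GaussianBlur(g,(0,0),0.6)
    P=[]
    for v in rows:
        d=np.diff(g[v,c0:c1+1])*sgn; i=int(d.argmax()); 
        off=0
        if 0<i<len(d)-1:
            a,b,c=d[i-1:i+2]; off=0.5*(a-c)/(a-2*b+c) if (a-2*b+c) else 0
        u=c0+i+0.5+off; P.append(onz(s,u,v,0.090,True)[:2]); 
    P=np.array(P); 
    x=least_squares(lambda q:np.hypot(*(P-q).T)-0.00925,P.mean(0)-[0,0.009]).x
    print(f,'arc',(P*1e3).round(1).tolist(),'gate hole',x.round(4),'res',(1e3*(np.hypot(*(P-x).T)-0.00925)).round(2))
arc('w1',range(70,77),208,217,1)
arc('w2',range(179,190),350,365,-1)
# bar edges in w2
s=load('w2'); g=cv2.cvtColor(s['frame'],cv2.COLOR_RGB2GRAY).astype(float)
for c0,c1,sg in [(236,252,1),(318,332,-1)]:
    P=[]
    for v in range(230,254,2):
        d=np.diff(cv2.GaussianBlur(g,(0,0),.7)[v,c0:c1])*sg; P.append(onz(s,c0+d.argmax()+.5,v,0.072,True)[:2])
    P=np.array(P); vx,vy,x0,y0=cv2.fitLine((P*1e3).astype(np.float32),cv2.DIST_HUBER,0,.01,.01).ravel(); print('bar',np.degrees(np.arctan(vy/vx)),x0,y0,P[0].round(4),P[-1].round(4))
P=[]
for u in range(250,322,4):
    d=-np.diff(cv2.GaussianBlur(g,(0,0),.7)[248:266,u]); P.append(onz(s,u,248+d.argmax()+.5,0.072,True)[:2])
P=np.array(P);vx,vy,x0,y0=cv2.fitLine((P*1e3).astype(np.float32),cv2.DIST_HUBER,0,.01,.01).ravel(); print('bar end ang',np.degrees(np.arctan(-vx/vy)),x0,y0)
# fitted head
for f,u,v,t in [('w1',358,206,None),('w2',198,43,None)]:
    im=cv2.imread(f'pics/{f}.png')[v-20:v+20,u-20:u+20]; cv2.imwrite(f'pics/fit_{f}.png',cv2.resize(im,(400,400),interpolation=cv2.INTER_CUBIC))
cv2.imwrite('pics/fit.png',np.hstack([cv2.imread('pics/fit_w1.png'),cv2.imread('pics/fit_w2.png')]))
```

```text
w1 arc [[470.3, 57.8], [471.3, 57.5], [472.3, 57.3], [473.2, 57.2], [474.2, 57.2], [475.2, 57.5], [476.3, 57.9]] gate hole [0.4733 0.0484] res [ 0.61  0.05 -0.34 -0.52 -0.4  -0.02  0.68]
w2 arc [[477.8, 58.3], [476.9, 58.0], [476.0, 57.7], [475.0, 57.5], [474.1, 57.4], [473.1, 57.5], [472.2, 57.7], [471.2, 58.0], [470.3, 58.6], [469.3, 59.4], [468.3, 60.8]] gate hole [0.471  0.0497] res [ 1.72  0.89  0.13 -0.48 -0.94 -1.18 -1.21 -0.93 -0.31  0.57  2.18]
bar 1.3456016 407.6011 165.98758 [0.4217 0.1669] [0.3973 0.1659]
bar -0.8771487 409.69073 86.871445 [0.4216 0.0868] [0.3972 0.0869]
bar end ang 1.2340896 393.76288 125.890114
```

View pics/fit.png

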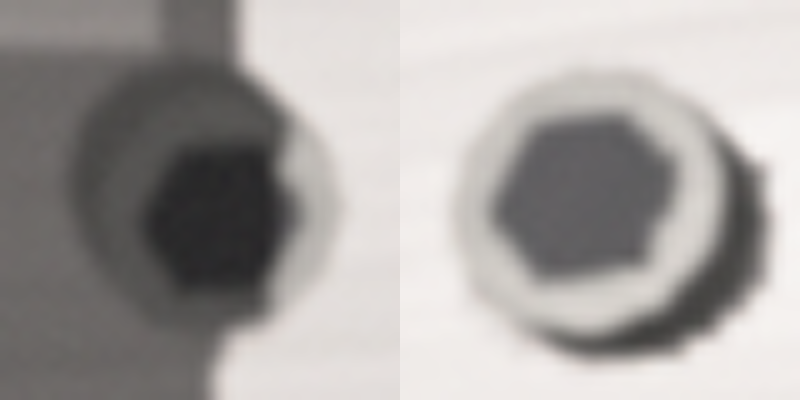

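The arc curves the other way: it is the lower rim of the gate hole (z=0.076), with the bench showing through. That puts the gate hole about 4 mm to +y of the flange hole. I'll redo the fit at z=0.076 and cross-check with the fitted bolt head and the 184 mm spacing.

Run:
```python
from meas import *
from scipy.optimize import least_squares
def arc(f,rows,c0,c1,sgn):
    s=load(f); g=cv2.cvtColor(s['frame'],cv2.COLOR_RGB2GRAY).astype(float); g=cv2.GaussianBlur(g,(0,0),0.6)
    P=[]
    for v in rows:
        d=np.diff(g[v,c0:c1+1])*sgn; i=int(d.argmax()); off=0
        if 0<i<len(d)-1:
            a,b,c=d[i-1:i+2]; off=0.5*(a-c)/(a-2*b+c) if (a-2*b+c) else 0
        P.append(onz(s,c0+i+.5+off,v,0.076,True)[:2])
    P=np.array(P)
    x=least_squares(lambda q:np.hypot(*(P-q).T)-0.00925,P.mean(0)+[0,0.009]).x
    print(f,'gate hole',x.round(4),'res',(1e3*(np.hypot(*(P-x).T)-0.00925)).round(2))
arc('w1',range(70,77),208,217,1)
arc('w2',range(179,190),350,365,-1)
F=np.mean([onz(load('w1'),359.7,207.2,.118,True)[:2],onz(load('w2'),195.8,42.1,.118,True)[:2]],0)
print('fitted',onz(load('w1'),359.7,207.2,.118,True),onz(load('w2'),195.8,42.1,.118,True))
D=np.array([.4746,.0593]);A=np.array([.6053,.0668]);B=np.array([.4684,.1896])
print(np.linalg.norm(F-D),np.linalg.norm(F-A),np.linalg.norm(F-B))
# rigid fit of flange
v=[(D,[-.13,-.13]),(A,[0,-.13]),(B,[-.13,0]),(F,[0,0])]
def res(q):
    c,s=np.cos(q[2]),np.sin(q[2]);R=np.array([[c,-s],[s,c]]); return np.concatenate([q[:2]+R@np.array(l)-m for m,l in v])
q=least_squares(res,[.6,.197,.05]).x; print('flange',q[:2],np.degrees(q[2]),'res mm',(res(q)*1e3).round(1))
for th in (1.5,2,2.5):
    c,s=np.cos(q[2]-np.radians(th)),np.sin(q[2]-np.radians(th));R=np.array([[c,-s],[s,c]]); print(th,[(q[:2]+R@np.array(l)).round(4).tolist() for _,l in v])
# rack
for f,L in [('w1',[('drift',45,247),('b1',39,189),('b2',29,133)])]:
    im=cv2.imread('pics/w1.png')[100:280,0:130]; cv2.imwrite('pics/rackw1.png',cv2.resize(im,None,fx=3.3,fy=3.3,interpolation=cv2.INTER_CUBIC))
```

```text
w1 gate hole [0.4712 0.0634] res [-0.07 -0.04  0.03  0.1   0.08  0.02 -0.13]
w2 gate hole [0.4719 0.0634] res [-0.19 -0.17 -0.08  0.    0.1   0.16  0.21  0.19  0.08 -0.02 -0.42]
fitted [0.59835028 0.19728206 0.118     ] [0.59858081 0.19731886 0.118     ]
0.1854367845446415 0.1306793050616827 0.13029329610631316
flange [0.59808273 0.1966687 ] 3.098671471742179 res mm [ 0.7  0.5 -0.2  0.1 -0.1  0.  -0.4 -0.6]
1.5 [[0.4718, 0.0631], [0.6017, 0.0667], [0.4681, 0.193], [0.5981, 0.1967]]
2 [[0.4706, 0.0642], [0.6006, 0.0667], [0.4681, 0.1942], [0.5981, 0.1967]]
2.5 [[0.4694, 0.0653], [0.5994, 0.0667], [0.4681, 0.1953], [0.5981, 0.1967]]
```

The gate drift hole is (0.4715, 0.0634) in both views, with residuals of 0.2 mm or less. That means the flange is slewed by about 1.6° (5 mm), within the stated range. All the spacings fit to under 1 mm. Now a look over the rack.

Run:
```python
from h import *
r.reach([0.64,-0.15,0.40],[180,0,180]); r.wait(0.25)
snap('wrist','w3.png'); s=r.sense(); print(s['clock'],s['tcp_pos'],s['orientation'],s['joints'].round(1))
```

```text
9.2 [ 0.63997676 -0.14991961  0.40005234] [-1.79999332e+02  3.57640510e-03 -1.79996565e+02] [ -16.1   14.2   60.9    0.   104.8 -106.2]
```

View pics/w3.png

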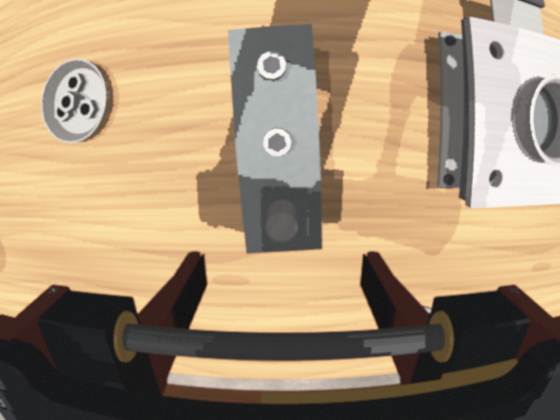

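The view shows bolt heads at (272,65) and (277,142), with the drift head in shadow near (282,222). I'll measure them with masks on zoomed crops.

Run:
```python
from meas import *
s=load('w3'); f=s['frame']
c=cv2.resize(f[190:252,245:325,::-1],None,fx=8,fy=8,interpolation=cv2.INTER_CUBIC).astype(float)
cv2.imwrite('pics/drift3.png',np.clip((c-20)*2.2,0,255).astype(np.uint8))
g=cv2.cvtColor(f,cv2.COLOR_RGB2GRAY)
for u,v in [(272,65),(277,142)]:
    K=6;u0,v0=u-20,v-20
    q=cv2.resize(g[v0:v0+40,u0:u0+40],None,fx=K,fy=K,interpolation=cv2.INTER_CUBIC)
    m=(q>195).astype(np.uint8); cs,_=cv2.findContours(m,0,1); k=max(cs,key=cv2.contourArea)
    h=cv2.convexHull(k)[:,0,:]; P=np.array([onz(s,(a+.5)/K-.5+u0,(b+.5)/K-.5+v0,.108,True)[:2] for a,b in h])
    (x,y),ax,_=cv2.fitEllipse((P*1e4).astype(np.float32)); print('bolt',x/1e4,y/1e4,np.array(ax)/10)
    cv2.imwrite(f'pics/b3_{v}.png',q)
```

```text
bolt 0.5137119140625 -0.158270361328125 [22.8140976  23.51118011]
bolt 0.57925146484375 -0.1540260498046875 [23.70764008 23.96678009]
```

View pics/drift3.png

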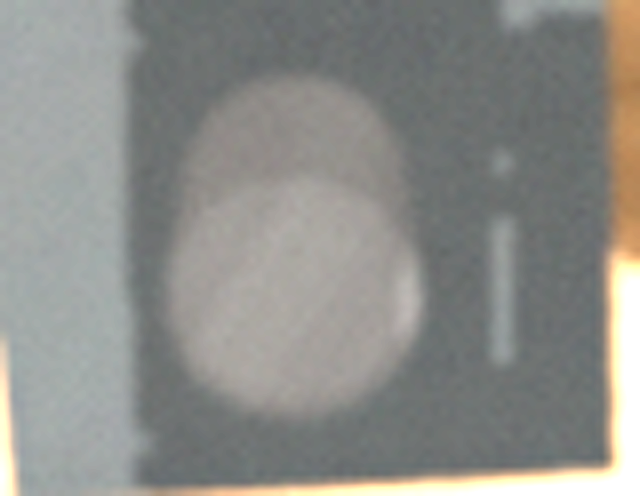

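Run:
```python
from h import *
s=load('w3')
p=[onz(s,281.1+a,226.4+b,.136,True) for a,b in [(0,0),(-15.6,0),(15.6,0),(0,15)]]; print(np.round(p,4))
q=r.inverse_kinematics([0.645,-.1498,.163+.117],[180,0,-176]); print(q)
```

```text
[[ 0.6438 -0.1501  0.136 ]
 [ 0.6438 -0.1625  0.136 ]
 [ 0.6438 -0.1377  0.136 ]
 [ 0.6566 -0.1501  0.136 ]]
[ -16.0182733    15.35808268   71.80612167    0.           92.83579565
 -110.0182733 ]
```

The drift centre is at (0.644, -0.150); the line through the bolts predicts (0.6448, -0.1498), so they agree. Grasping it now.

Run:
```python
from h import *
O=[180,0,-176]; p=[0.6445,-0.150]
r.reach(p+[0.345],O); r.servo_line(p+[0.281],speed=0.12)
s=r.sense(); print(s['clock'],s['tcp_pos'],s['contact_force'].round(1))
r.grab(50); s=r.sense(); print(s['clock'],s['opening'],s['contact_force'].round(1),s['tcp_pos'].round(4))
r.servo_line(p+[0.42],speed=0.2); s=r.sense(); print(s['clock'],s['opening'],s['contact_force'].round(1))
snap('wrist','w4.png'); snap('scene','s4.png')
```

```text
10.2167 [ 0.64468844 -0.1500881   0.28235944] [-0.2 -0.5  0.6]
11.2 0.02566968926028186 [ 1.2 -1.5  1.1] [ 0.6445 -0.1502  0.281 ]
12.0417 0.025652621764376726 [-0.8  0.3 -3.4]
```

View pics/w4.png

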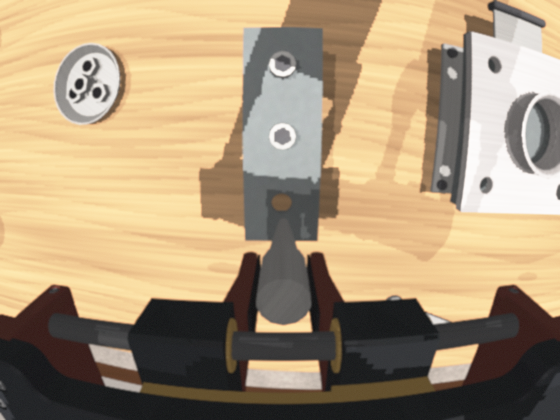

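View pics/s4.png

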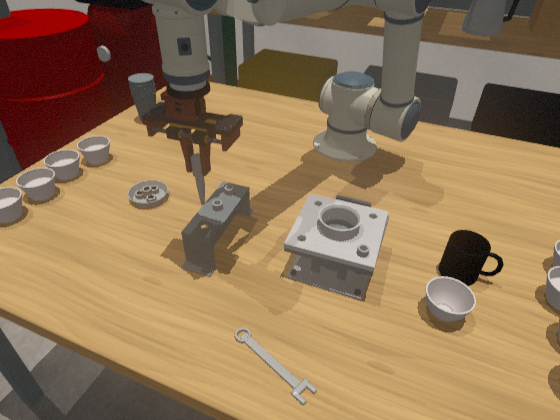

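The drift is held near vertical, with its tip at about (284,220). I'll check where the tip is, then go above the hole.

Run:
```python
from h import *
s=load('w4'); c=cv2.resize(s['frame'][200:330,235:335,::-1],None,fx=5,fy=4.6,interpolation=cv2.INTER_CUBIC); cv2.imwrite('pics/tip4.png',np.clip(c.astype(float)*1.8,0,255).astype(np.uint8))
for z in (.155,.205,.231): print(z,np.round(proj(s,[.6445,-.150,z],True),1))
q=r.sense(); 
r.reach([0.4733,0.0616,0.42],[180,0,-176]); r.wait(.2); s=snap('wrist','w5.png');print(r.sense()['clock'],r.sense()['tcp_pos'],r.sense()['contact_force'].round(1))
for z in (.155,.205,.231): print(z,np.round(proj(s,[.4733,.0616,z],True),1))
c=cv2.resize(s['frame'][120:330,185:385,::-1],None,fx=3.5,fy=2.85,interpolation=cv2.INTER_CUBIC); cv2.imwrite('pics/tip5.png',np.clip(c.astype(float)*1.4,0,255).astype(np.uint8))
```

```text
0.155 [281.  222.9]
0.205 [280.5 247.3]
0.231 [280.2 264.8]
13.45 [0.47397744 0.06094408 0.41973687] [ 0.6 -1.8 -1.9]
0.155 [282.4 220.9]
0.205 [282.2 244.9]
0.231 [282.1 262. ]
```

View pics/tip4.png

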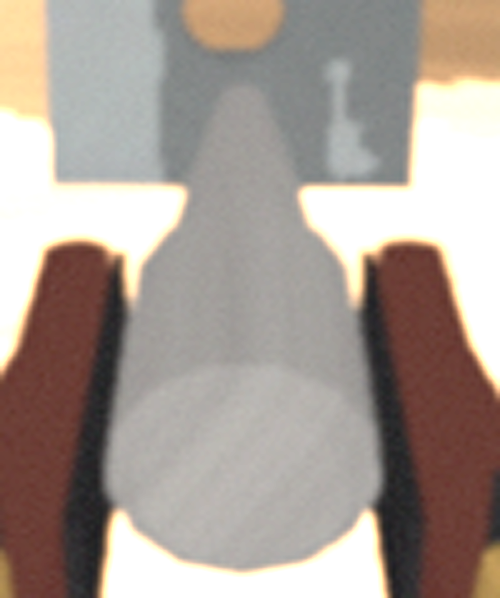

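View pics/tip5.png

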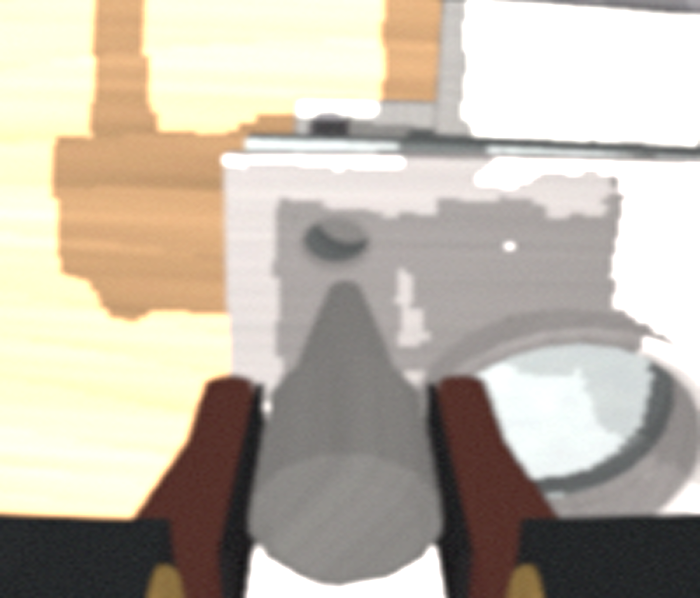

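The drift hangs straight (tip within about 1 mm of the expected pixel), and the hole is just ahead of the tip. Descending at the mid-point between the flange and gate holes, then shifting towards the gate hole as the taper engages, and watching the force.

Run:
```python
from h import *
M=np.array([.4733,.0616]); G=np.array([.4714,.0635])
def go(xy,z,sp):
    r.servo_line([xy[0],xy[1],z],speed=sp); s=r.sense(); f=s['contact_force']; print(round(s['clock'],2),s['tcp_pos'].round(4),f.round(1)); return f
go(M,.375,.1)
ok=True
for z in (.362,.355,.347,.34):
    f=go(M,z,.05)
    if np.abs(f).max()>20: ok=False;print('STOP');break
print(ok); snap('wrist','w6.png'); snap('scene','s6.png')
```

```text
14.05 [0.4733 0.0616 0.3752] [-0.4 -0.7 -1.6]
14.46 [0.4732 0.0616 0.3616] [-0.5  0.7 -2.8]
14.75 [0.4732 0.0616 0.3545] [-0.2 -1.  -2.8]
15.06 [0.4733 0.0615 0.3464] [ 1.  -0.1 -2.3]
15.35 [0.4734 0.0613 0.3395] [ 1. -2. -3.]
True
```

View pics/w6.png

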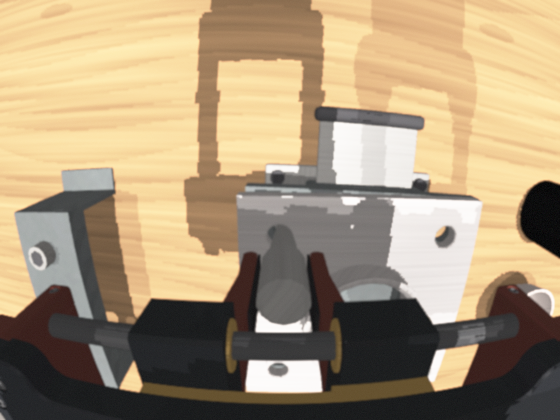

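The tip is in both holes (at z of about 0.075) with almost no force. Continuing down while shifting to the gate hole.

Run:
```python
from h import *
M=np.array([.4733,.0616]); G=np.array([.4714,.0635])
def go(xy,z,sp):
    r.servo_line([xy[0],xy[1],z],speed=sp); s=r.sense(); f=s['contact_force']; print(round(s['clock'],2),s['tcp_pos'].round(4),f.round(1)); return f
for z,a in ((.334,.3),(.328,.6),(.322,.85),(.316,1),(.310,1),(.304,1),(.298,1),(.2935,1)):
    f=go(M+a*(G-M),z,.04)
    if np.abs(f).max()>45: print('STOP');break
```

```text
15.75 [0.4727 0.0622 0.3338] [ 1.3 -2.  -2.9]
16.05 [0.472  0.0629 0.3274] [ 2.  -2.4 -3.7]
16.35 [0.4715 0.0634 0.3213] [ 1.8 -2.4 -3.6]
16.65 [0.4712 0.0636 0.3152] [ 1.6 -2.5 -3.5]
16.95 [0.4713 0.0635 0.3093] [ 0.2 -3.2 -3. ]
17.25 [0.4714 0.0632 0.3034] [ 1.2 -5.3 -3.8]
17.55 [0.4714 0.0631 0.2974] [ 1.  -4.8 -3.9]
17.81 [0.4714 0.0631 0.293 ] [ 1.3 -5.3 -3.7]
```

Run:
```python
from h import *
G=np.array([.4714,.0633])
for z in (.2915,.2905,.2895,.2885):
    r.servo_line([*G,z],speed=.02); s=r.sense(); f=s['contact_force']; print(round(s['clock'],2),s['tcp_pos'].round(4),f.round(1))
    if f[2]>12: break
r.let_go(); s=r.sense(); print(s['clock'],s['opening'],s['contact_force'].round(1))
r.servo_line([*G,.40],speed=.25); s=r.sense(); print(s['clock'])
snap('wrist','w7.png'); snap('scene','s7.png')
```

```text
18.06 [0.4714 0.063  0.2913] [ 1.4 -5.5 -2.4]
18.31 [0.4714 0.063  0.2909] [ 0.3 -5.1  0.6]
18.56 [0.4714 0.063  0.2909] [-2.8 -6.4  4.6]
18.81 [0.4713 0.063  0.2908] [-4.5 -5.8  9.2]
19.8667 0.08786297973251338 [-0.  -0.5 -1.7]
20.4667
```

View pics/w7.png

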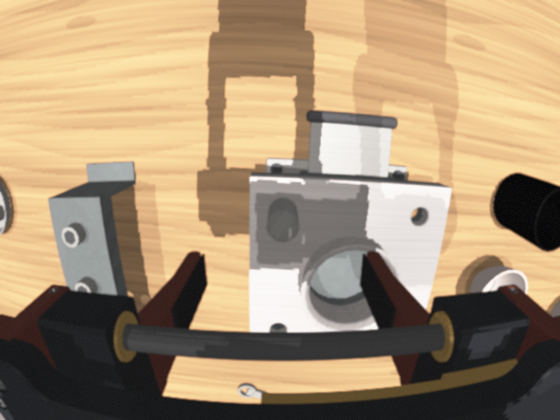

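View pics/s7.png

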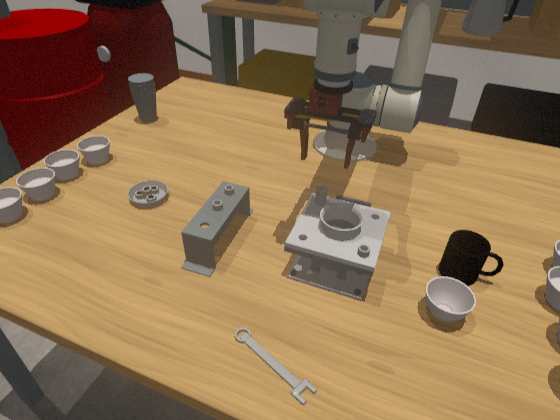

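The drift stopped at TCP z 0.2908 (0.291 expected with the shoulder on the flange), and after release it stands upright. Re-measuring holes A and B from the earlier viewpoint.

Run:
```python
from meas import *
r.reach([0.60,0.10,0.42],[180,0,180]); r.wait(.25); s=snap('wrist','w8.png'); print(r.sense()['clock'])
for n,p in (('A',[.6015,.0667,.102]),('B',[.468,.193,.102])): print(n,np.round(proj(s,p,True),1))
```

```text
21.4667
A [247.3 206.1]
B [382.1  68.2]
```

View pics/w8.png

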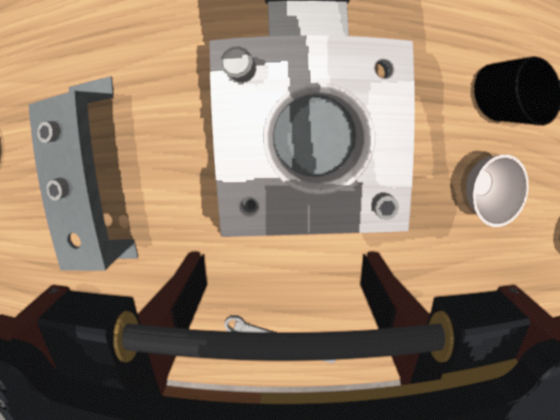

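Run:
```python
from meas import *
V=[]
for u,v,t,n in [(249,206,115,'A'),(383,69,170,'B')]:
    vis,_=hole('w8',u,v,.102,thr=t,name=n); V.append(cv2.resize(vis,(380,380)))
cv2.imwrite('pics/holes8.png',np.hstack(V))
g=cv2.cvtColor(load('w8')['frame'],cv2.COLOR_RGB2GRAY); print(g[206,233:266].tolist())
```

```text
A w8 enc 0.6017 0.0681 d 19.4 ell 0.6017 0.0681 [18.8 19.2]
B w8 enc 0.468 0.1947 d 19.8 ell 0.4679 0.1947 [19.4 19.6]
[139, 140, 139, 140, 137, 129, 113, 94, 78, 68, 63, 63, 57, 53, 49, 43, 39, 41, 41, 40, 38, 41, 52, 63, 75, 94, 119, 132, 137, 138, 138, 132, 123]
```

View pics/holes8.png

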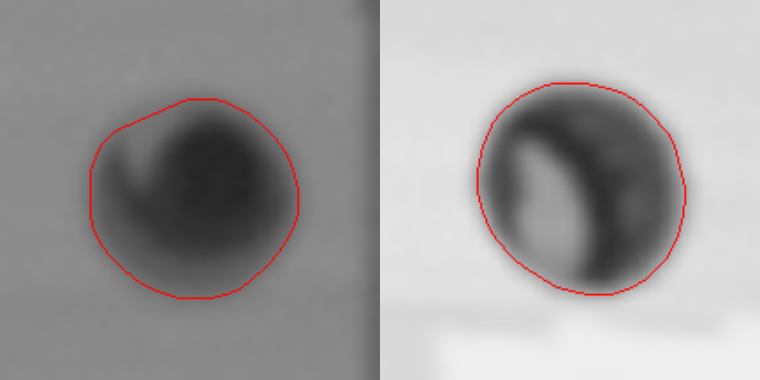

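The holes now measure A (0.6017, 0.0681) and B (0.468, 0.1947), within 1.5 mm of the predicted gate holes (0.6016, 0.0667) and (0.468, 0.193). I'll aim between the two. Grasping the first bolt.

Run:
```python
from h import *
O=[180,0,-176]; p=[0.5793,-0.154]
r.reach(p+[0.345],O); r.servo_line(p+[0.2765],speed=0.12)
s=r.sense(); print(s['clock'],s['tcp_pos'],s['contact_force'].round(1))
r.grab(50); s=r.sense(); print(s['clock'],s['opening'],s['contact_force'].round(1))
r.servo_line(p+[0.41],speed=0.2)
r.reach([.6016,.0674,.40],O); r.wait(.2); s=r.sense(); print(s['clock'],s['opening'],s['contact_force'].round(1))
s=snap('wrist','w9.png'); print(np.round(proj(s,[.6016,.0674,.156],True),1))
```

```text
23.225 [ 0.57954434 -0.15375381  0.27729947] [-0.7  0.1  0. ]
24.25 0.022567829750837955 [-0.2  0.5  0.6]
26.1583 0.022720276221014517 [-0.3 -1.  -1.3]
[283.6 230.3]
```

View pics/w9.png

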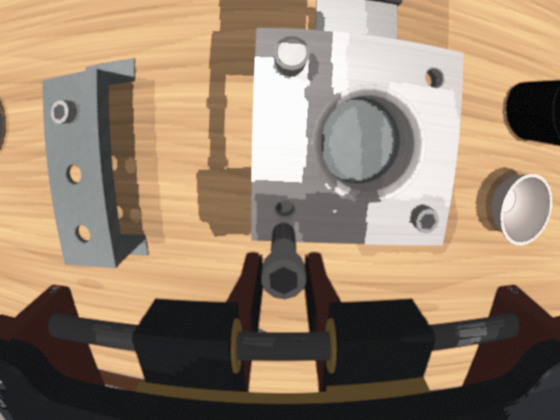

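The bolt is held upright with its tip near (283,230), as predicted, and hole A is at (285,208). Inserting with force checks.

Run:
```python
from h import *
P=np.array([.6016,.0674])
r.servo_line([*P,.352],speed=.12)
for z in (.346,.342,.338,.334,.330,.326,.320,.312):
    r.servo_line([*P,z],speed=.03); s=r.sense(); f=s['contact_force']; print(round(s['clock'],2),s['tcp_pos'].round(4),f.round(1))
    if np.abs(f).max()>12: print('STOP'); break
snap('wrist','w10.png')
```

```text
27.11 [0.6016 0.0674 0.3462] [ 0.2  0.6 -0.9]
27.39 [0.6016 0.0674 0.3417] [-0.6 -0.7 -2.1]
27.68 [0.6015 0.0674 0.3376] [-0.4 -0.2 -0.6]
27.96 [0.6015 0.0674 0.3336] [ 0.3 -0.1 -1.7]
28.24 [0.6016 0.0673 0.3297] [ 0.2 -1.1 -1.6]
28.52 [0.6016 0.0673 0.3256] [-0.1 -1.4 -1.9]
28.88 [0.6016 0.0673 0.3195] [ 0.4 -1.7 -3. ]
29.29 [0.6016 0.0673 0.3114] [ 0.1 -2.  -3.4]
```

View pics/w10.png

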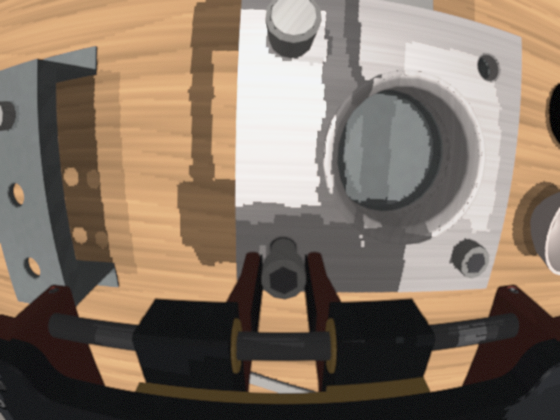

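The bolt is entering both holes without force. Finishing the stroke to seat the head, then releasing.

Run:
```python
from h import *
P=np.array([.6016,.0672])
for z in (.300,.290,.2875,.2865,.2855,.2845):
    r.servo_line([*P,z],speed=.03); s=r.sense(); f=s['contact_force']; print(round(s['clock'],2),s['tcp_pos'].round(4),f.round(1))
    if np.abs(f).max()>10: print('STOP'); break
r.let_go(); s=r.sense(); print(s['clock'],s['opening'],s['contact_force'].round(1))
r.servo_line([*P,.38],speed=.25); snap('wrist','w11.png'); print(r.sense()['clock'])
```

```text
29.89 [0.6016 0.0672 0.2994] [ 0.6 -1.9 -2.4]
30.38 [0.6016 0.0671 0.2894] [ 1.2 -2.1 -2.3]
30.62 [0.6016 0.0672 0.2873] [ 1.7 -1.8 -2.1]
30.88 [0.6016 0.0672 0.2866] [ 1.4 -2.2 -1. ]
31.12 [0.6016 0.0672 0.2864] [ 0.3 -1.7  4. ]
31.38 [0.6015 0.0672 0.2863] [-3.1 -3.4  7.7]
32.4667 0.08828925897915926 [ 0.7 -0.3  1.8]
33.05
```

View pics/w11.png

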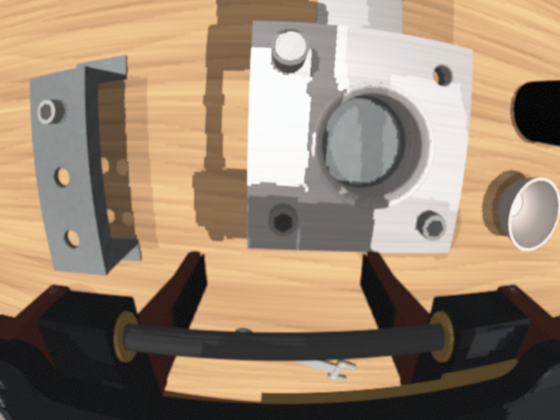

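Bolt A is seated: contact at TCP z 0.2864 (0.2865 expected), head at (283,221). Now the second bolt to hole B; the transfer path stays above the drift head and neck.

Run:
```python
from h import *
O=[180,0,-176]; p=[0.5137,-0.1583]
r.reach(p+[0.345],O); r.servo_line(p+[0.2765],speed=0.12)
s=r.sense(); print(s['clock'],s['tcp_pos'],s['contact_force'].round(1))
r.grab(50); s=r.sense(); print(s['clock'],s['opening'],s['contact_force'].round(1))
r.servo_line(p+[0.45],speed=0.22)
r.reach([.468,.1936,.43],O); r.servo_line([.468,.1936,.40],speed=.1); r.wait(.2); s=r.sense(); print(s['clock'],s['opening'],s['contact_force'].round(1))
s=snap('wrist','w12.png'); print(np.round(proj(s,[.468,.1936,.156],True),1),np.round(proj(s,[.468,.1936,.102],True),1))
```

```text
34.7417 [ 0.51398994 -0.15807521  0.27717531] [-0.3 -0.1 -0.3]
35.7667 0.022661936997998726 [-0.2 -0.6 -0.6]
38.6917 0.022677331257730495 [-0.5  0.3 -2. ]
[281.3 229.4] [281.6 209. ]
```

View pics/w12.png

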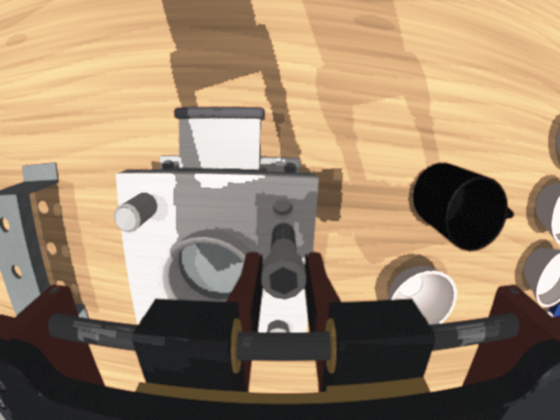

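The bolt is upright above hole B (hole at (283,206), shank tip at about (282,228)), and both are within 2 px of prediction. Inserting.

Run:
```python
from h import *
P=np.array([.468,.1937])
r.servo_line([*P,.352],speed=.12)
ok=True
for z in (.346,.342,.338,.334,.330,.326,.320,.312,.300,.290,.2875,.2865,.2855,.2845):
    r.servo_line([*P,z],speed=.03); s=r.sense(); f=s['contact_force']; print(round(s['clock'],2),s['tcp_pos'].round(4),f.round(1))
    if np.abs(f).max()>12 : print('STOP'); break
```

```text
39.64 [0.468  0.1937 0.3462] [ 0.2  0.1 -2. ]
39.92 [0.468  0.1937 0.3417] [-0.2  0.6 -1. ]
40.21 [0.468  0.1937 0.3376] [ 0.2 -0.3 -1.9]
40.49 [0.468  0.1937 0.3337] [-0.2  0.4 -1.5]
40.77 [0.468  0.1936 0.3297] [-0.7 -0.7 -1.7]
41.06 [0.468  0.1936 0.3256] [-0.1 -2.4 -1.2]
41.41 [0.468  0.1936 0.3195] [ 0.1 -1.5 -3.1]
41.83 [0.4679 0.1936 0.3114] [ 0.2 -2.6 -3.1]
42.38 [0.4679 0.1936 0.2993] [ 0.7 -3.3 -3.8]
42.86 [0.468  0.1936 0.2893] [ 1.1 -4.6 -3.7]
43.11 [0.468  0.1936 0.2874] [ 1.4 -5.7 -1.3]
43.36 [0.4681 0.1936 0.2868] [ 1.3 -5.4 -0.5]
43.61 [0.4681 0.1936 0.2864] [-0.  -5.8  1.6]
43.86 [0.468  0.1935 0.2864] [-1.4 -7.2  6.9]
```

Seated (contact at 0.2864). Releasing, retreating and checking from clear viewpoints.

Run:
```python
from h import *
r.let_go(); s=r.sense(); print(s['clock'],s['opening'],s['contact_force'].round(1))
r.servo_line([.468,.1936,.40],speed=.25)
r.reach([0.60,0.125,0.42],[180,0,180]); r.wait(.3); snap('wrist','w13.png'); 
r.reach([0.40,-0.10,0.45],[180,0,180]); r.wait(.3); s=snap('scene','s13.png'); snap('top','t13.png'); print(r.sense()['clock'])
c=s['frame'][170:310,270:410,::-1]; cv2.imwrite('pics/s13z.png',cv2.resize(c,None,fx=4,fy=4,interpolation=cv2.INTER_CUBIC))
```

```text
44.95 0.0876583071857743 [-0.3 -0.2  0.5]
48.1167
```

View pics/w13.png

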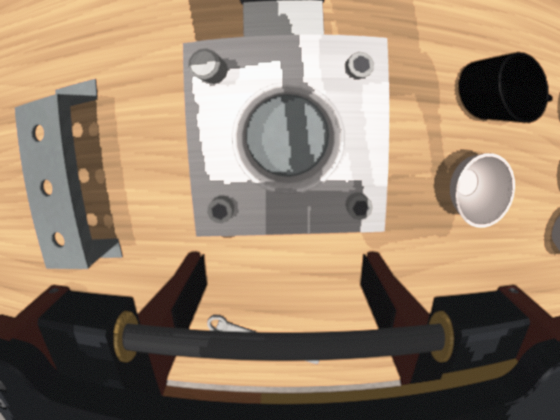

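View pics/s13z.png

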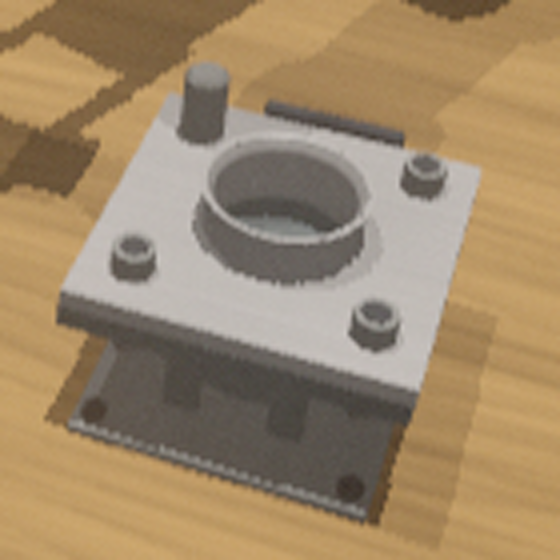

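The wrist view shows the drift (207,65), bolts (361,65) and (221,208), and fitted bolt (359,206), with all heads down. The rack is empty, and the mug and bowl are at the same pixels as before. The scene zoom shows all the bolt heads sitting flush, the drift upright and the flange flat. The arm is clear, so I'm handing in.

Run:
```python
from h import *
a=load('top0')['frame'].astype(int);b=load('t13')['frame'].astype(int)
for n,(u,v) in dict(mug=(128,235),bowl=(136,189),dish=(411,212)).items(): print(n,np.abs(a-b)[v-22:v+22,u-22:u+22].mean().round(1))
print(r.hand_in()); print(r.sense()['clock'])
```

```text
mug 1.4
bowl 1.7
dish 1.6
the job is handed in; nothing more can be done
None
the job is handed in; nothing more can be done
```

The job is done and handed in at about 48 s of the 72 s allowed. No verdict came back.

- **Drift:** I pushed it down the corner hole opposite the fitted bolt until its shoulder touched the flange. Contact came at TCP z 0.2908 m, against 0.291 m expected. The flange had been slewed by about 1.6° (5 mm).
- **Bolts:** One loose bolt went into each remaining hole, and the heads met the flange at TCP z 0.2863–0.2864 m, against 0.2865 m expected. Forces stayed under 10 N in all three insertions.
- **Last pictures:** All bolt heads were down on the flange, the drift upright and the flange flat. The fitted bolt was in place and the gripper open and clear. The mug, bowl and dish looked unchanged from the start.

**Small disagreements:**
- After the drift went in, the flange holes measured up to 1.5 mm to +y of the predicted gate holes. I aimed between the two, and both bolts entered freely.
- The gripper read 22.6 mm on the 24 mm bolt heads, but both bolts hung straight.
- I did not measure the final hole alignment again after the last bolt; I checked it by eye only.

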